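# Hold a spring clip open around a record card's edge

### The arm

A 6-joint arm with a two-finger parallel gripper is mounted at the origin on the work surface. World frame = base frame: x ahead of the robot, y to its left, z up, the work surface at z = 0. Lengths are in mm, angles in degrees, forces in N, time in s.
With the tool pointing down it reaches from about 300 to 850 mm from the base axis. Payload 4.2 kg.
Tool frame: the origin (TCP) lies between the finger pads; the fingertips stand 22 mm ahead of it and the grasp point (between the pads) lies 3 mm ahead of it; z points along the fingers, y is the direction in which the jaws open and shut (so a half turn about z gives the same grasp; the last joint's range is limited). The gripper opens to 91 mm and grips with 3 to 60 N. Pads are 32 mm wide; open, the fingers measure 118 mm over their backs; the gripper's body (76 mm by 178 mm) begins 60 mm behind the grasp point.
Start: joints at [-1.146, 18.312, 89.639, -0, 72.044, -1.146], TCP at [575.014, 0, 235.976] pointing down, gripper open.
Joint ranges: [-177.97, 177.97], [-48.28, 115.42], [12.27, 149.76], [-77.06, 257.06], [2.81, 150.46], [-146.56, 146.56]. Speed limits (degrees/s): [147.25, 147.25, 180, 180, 180, 180].

### API

Orientations are given as [roll, pitch, yaw] about the fixed x, y, z axes, in that order (R = Rz(yaw) Ry(pitch) Rx(roll)).
In Python, from workcell import * gives the robot as it stands.
- The arm moves only by the shell command python3 -m jog 'ROWS' [OPENING] [FORCE]. ROWS is text: rows parted by semicolons, each of 6 numbers parted by spaces: the shift along the tool's x, y, z in units of 0.5 m (1.0 is 0.5 m), then the turn, a rotation vector about the tool's x, y, z in units of pi/2 rad (1.0 is pi/2 rad). A call has 1 to 20 rows; each row is the pose to reach, as a shift and turn from the pose measured when the call began, along the tool's axes at that moment; what a row does not reach only later rows make up. A row lasts 1/12 s, in which the tool goes at most 41.7 mm and 7.16 degrees, less where a joint would pass 70% of its speed; a pose out of reach is approached as far as the arm can. A call with a number of a shift or a turn outside -1 to 1 is refused whole. A call with a gripper value outside its range is refused whole. OPENING is the opening, from -1 (shut) to 1 (fully open), set as the call begins (- or left out, the last holds). The fingers move at their own pace and stop on an object; FORCE is the grip in N (left out, the last holds). Time passes only in rows, so rows that repeat a pose let the fingers close. It gives the time, the measured TCP pose, the force and the opening at its end, in the units of the state.
- state(): the state, without advancing time (a new reading comes with each control period).
- grab_frame(name): name is "scene" or "side" or "wrist"; returns the picture (480x640x3 uint8, red, green, blue); there is no depth.
- calibration(name): a dict with "mtx" (3x3 intrinsics, pixels), "distortion" ([k1, k2, p1, p2, k3] as OpenCV has them; the pictures are not rectified), "rvec" (rotation vector, rad) and "tvec" (3), from world to camera coordinates, as OpenCV has them. Camera axes: x right, y down, z forward; pixel columns grow to the right and rows downward; lengths in mm; the calibration is good to about 2 mm. A picture is of the moment at which its call begins: read the wrist's pose just before it. calibration takes no time and is no camera call; for the wrist camera it gives the pose at the moment of the call.
- job_done(): hands the job in, once; it reports no verdict.
Trained networks look in the newest picture that a camera, given by its name, has taken for a name from the list of things; names that differ only in an ending like _2 or _b are one class to them, and where a whole thing is asked for, a point or a joint stands for the part that bears it (a point fixed in the world has none). Each returns a list of dicts, best first, with "confidence" (0 to 1); they miss things now and then, are a little off and sometimes report something else, mostly with a low value. They report only what shows in the picture. A call takes as long as a camera call. They do not tell look-alikes from the thing itself.
- spot_in(query, camera): "rect" ([left, top, right, bottom] in pixels, round what is visible of it).
- tip_of(query, camera): "location" ([column, row] in pixels: a listed point, or the origin of a listed thing).
The state is a dict: "time_s": time; "qpos": joint angles; "qvel": joint speeds; "effort": joint torques, N m; "ee_pos": TCP position; "ee_rot": TCP orientation; "force": force on the tool from outside, world axes, zero at the start; "torque": the same for the moment, N m; "gripper_width": finger opening in mm.
Only numpy, scipy, OpenCV 4.12 (cv2) and the standard library are available. Lean on these libraries where they do the work, as an engineer would, in place of code of your own. Each camera call takes 0.05 s, during which the arm holds its last target. There are 200 camera calls.

### The job

Stand the upright record card in the desk block whose pocket matches its rectangular foot, lowering it in until it is fully seated rather than dropping it, and let go of it. Then pick up the spring clip by its handles, squeeze it wide open and hold it in the air with its open jaws well around one of the card's two upright side edges, one jaw on each face and neither the clip nor the gripper touching the card, so that a print can be slipped in. Finish still holding it there, squeezed open; do not disturb the phone, bottle and carton.

Things in the scene. Friction and masses are not known exactly. Their poses are not given: they have to be found in the camera images.
- card: Upright record card, 160 g: stiff white foam board 80 wide (x), 8 thick (y), from 18 to 130 mm height (side edges at x = +40, -40), on a grey rectangular foot 70 (x) x 40 (y) x 18 mm. Origin: centre of the foot's underside, z up. Stands loose on the desk; the board's top can be pinched across its thickness from above. Same after a half turn about z.
- slot_block: Fixed grey block 110 (x) x 80 (y) x 20 mm with a rectangular pocket 73 (x) x 43 (y) mm, 14 mm deep, in the middle of its top (pocket floor 6 mm above the desk): the card's foot fits it, card x along block x, either way round. Origin: centre of the block's underside, z up.
- round_block: Fixed grey block of the same outer size (110 x 80 x 20 mm) with a round pocket, 61 mm across and 14 mm deep: the card's foot does not fit it. Origin: centre of its underside. Not needed.
- clip: White clothes-peg type spring clip, 70 g, 90 long, 36 mm tall, lying on its side, hinge axis (z) upright. This body is lever a, on the +y side. Origin: on the hinge axis at the underside. Shut, x is the middle line: jaw tips at x = +45 mm, splayed handles to x = -45 (over their outsides 54 mm at the ends, 46 at x = -30). Squeezing the handles across y from above at x = -30 opens the jaws.
- clip_lever (a joint): Clip opening v: angle between the levers, 0 shut, 0.6 fully open (firm stop). A spring shuts it: about 5 N at x = -30 mm to begin, 11 N fully open, when the handles' outer faces are parallel, 26 mm apart, and the jaws 22 mm or more apart, free for 30 mm behind the tips. The clip's middle line is body clip's x axis turned by -v/2 about z (clockwise from above).
- jaw_a (a point): Tip of lever a's jaw, on its inner face, 18 mm above the clip's underside (mid height).
- jaw_b (a point): The same point on the other lever; the two meet when the clip is shut.
- phone: Bystander: dark red phone 72 x 148 x 9 mm lying flat, origin at the centre of its underside; leave alone.
- bottle: Bystander: dark purple drinking bottle, 68 mm across, 220 mm tall, origin at the centre of its underside; leave alone.
- carton: Bystander: white carton 75 x 50 x 95 mm, origin at the centre of its underside; leave alone.
Things that resemble listed ones, but are neither listed nor needed, are in the scene too. Leave any blue, green or pink look-alike of the card alone.

How it is judged (in metres and radians):
On the way, in this order (a step that is already met when the one before it is completed fails the run):
1. the card stands fully seated in the rectangular pocket and is let go (horizontal distance between card and slot_block below 0.005 m and z of card in the frame of slot_block between 0.003 and 0.0085 m and angle between card's own z axis and vertical below 0.06 rad and contact force between the fingers and card below 0.05 N), for 0.2 s.
2. the clip is squeezed open in the gripper and lifted off the desk (value of joint clip_lever above 0.42 rad and contact force between the fingers and clip above 1 N and height (world z) of clip above 0.03 m), for 0.2 s.
At the end, for the whole second after the job is handed in: Card seated in the rectangular pocket (5 mm, 0.06 rad). Clip at rest in the fingers, joint over 0.42, underside 25 to 115 mm above the card's; a side edge of the card between the jaws: tips one on each face, 1 mm clear, 7 to 35 mm in, hinge outside. Nothing touches the card; clip clear of the block (all of step 2 and horizontal distance between card and slot_block below 0.005 m and z of card in the frame of slot_block between 0.003 and 0.0085 m and angle between card's own z axis and vertical below 0.06 rad and z of clip in the frame of card between 0.025 and 0.115 m and contact force between each of clip, the arm, the fingers and card below 0.2 N and contact force between clip and slot_block below 0.2 N and linear speed of clip below 0.03 m/s and ((x of jaw_a in the frame of card between 0.005 and 0.033 m and x of jaw_b in the frame of card between 0.005 and 0.033 m and x of clip in the frame of card above 0.045 m and ((y of jaw_a in the frame of card above 0.005 m and y of jaw_b in the frame of card below -0.005 m) or (y of jaw_a in the frame of card below -0.005 m and y of jaw_b in the frame of card above 0.005 m))) or (x of jaw_a in the frame of card between -0.033 and -0.005 m and x of jaw_b in the frame of card between -0.033 and -0.005 m and x of clip in the frame of card below -0.045 m and ((y of jaw_a in the frame of card above 0.005 m and y of jaw_b in the frame of card below -0.005 m) or (y of jaw_a in the frame of card below -0.005 m and y of jaw_b in the frame of card above 0.005 m))))); the arm keeps its last pose, push and grip.
It fails at once if the phone is disturbed (moved over 20 mm) (distance of phone from where it was at the start of the episode above 0.02 m).
It fails at once if the bottle is disturbed (moved over 20 mm) (distance of bottle from where it was at the start of the episode above 0.02 m).
It fails at once if the carton is disturbed (moved over 20 mm) (distance of carton from where it was at the start of the episode above 0.02 m).
It fails at once if the card is dropped (falls free at over 0.6 m/s) (linear speed of card above 0.6 m/s and contact force between the fingers and card below 0.05 N).
It also fails if it takes over 54 s, if anything falls off the work surface, if the arm or the gripper's body presses on something with over 40 N, if the wrist force passes 120 N, or if a joint passes its speed limit or range.

## Working session

There is one attempt and no reset: what is moved stays moved. The work goes in short steps, Python scripts to look and compute and a shell command to move; the robot and the scene stay as the last step left them, time stands still between calls to the robot, and variables do not carry over. Pictures are saved under pics/ and viewed, about 8 in all and at most 12, crops included, and the job is handed in when it is done.

```bash
mkdir -p pics; ls
python3 - <<'E'
from workcell import *
import cv2
print(state())
for c in("scene","side"):
    im=grab_frame(c); cv2.imwrite(f"pics/{c}0.png",im[...,::-1])
    k=calibration(c); print(c,k)
    for q in("card","slot_block","round_block","clip","phone","bottle","carton"):
        print(q,[(round(d["confidence"],2),[int(v) for v in d["rect"]]) for d in spot_in(q,c)][:4])
E
```

```text
pics
{'time_s': 0.0, 'qpos': array([-1.14370301e+00,  1.83508679e+01,  8.97065592e+01, -1.16139298e-03,
        7.20441299e+01, -1.14779242e+00]), 'qvel': array([ 0.00988999, -0.04131268,  0.0199126 ,  0.07465819,  0.08017805,
        0.00506999]), 'effort': array([-5.01459035e-04, -4.12465632e+01, -2.31973493e+01,  7.28826877e-02,
        4.58198413e-02, -1.41870069e-04]), 'ee_pos': array([5.74528481e+02, 2.63353335e-02, 2.35126966e+02]), 'ee_rot': array([-1.79898441e+02, -9.30362377e-04,  9.00044476e+01]), 'force': array([-0.90368161,  0.05359665, -0.6837128 ]), 'torque': array([-0.02497564,  0.04763805, -0.03892075]), 'gripper_width': 90.80663997273942}
scene {'mtx': array([[622.66975813,   0.        , 313.81825315],
       [  0.        , 622.66975813, 238.89861719],
       [  0.        ,   0.        ,   1.        ]]), 'distortion': array([-0.21116708,  0.        ,  0.        ,  0.        ,  0.        ]), 'rvec': array([ 2.40488462,  0.9236699 , -0.29545365]), 'tvec': array([-429.60031563, -250.55949345, 1622.46215698])}
card [(0.88, [406, 121, 444, 163]), (0.77, [341, 148, 372, 2
[... 512 characters left out ...]
85546, 242.02203664],
       [  0.        ,   0.        ,   1.        ]]), 'distortion': array([-0.18606357,  0.        ,  0.        ,  0.        ,  0.        ]), 'rvec': array([ 0.95037603, -2.23062427,  1.29056152]), 'tvec': array([ 417.20063383,  225.52269295, 1088.91729924])}
card [(0.89, [316, 248, 351, 319]), (0.88, [259, 242, 291, 310]), (0.88, [217, 267, 263, 329]), (0.79, [154, 274, 199, 331])]
slot_block [(0.96, [260, 231, 313, 266])]
round_block [(0.58, [331, 215, 379, 250])]
clip [(0.18, [167, 193, 202, 283])]
phone [(0.68, [342, 257, 390, 291])]
bottle [(0.75, [167, 189, 202, 280]), (0.63, [413, 211, 442, 231])]
carton [(0.92, [369, 161, 401, 197]), (0.26, [256, 241, 291, 307])]
```

Run:
```python
import cv2
a=cv2.imread("pics/scene0.png")[100:440,140:500];b=cv2.imread("pics/side0.png")[140:360,140:460]
cv2.imwrite("pics/a.png",cv2.resize(a,None,fx=1.76,fy=1.76,interpolation=cv2.INTER_CUBIC))
cv2.imwrite("pics/b.png",cv2.resize(b,None,fx=2.5,fy=2.5,interpolation=cv2.INTER_CUBIC))
```

```text
(no output)
```

View pics/a.png

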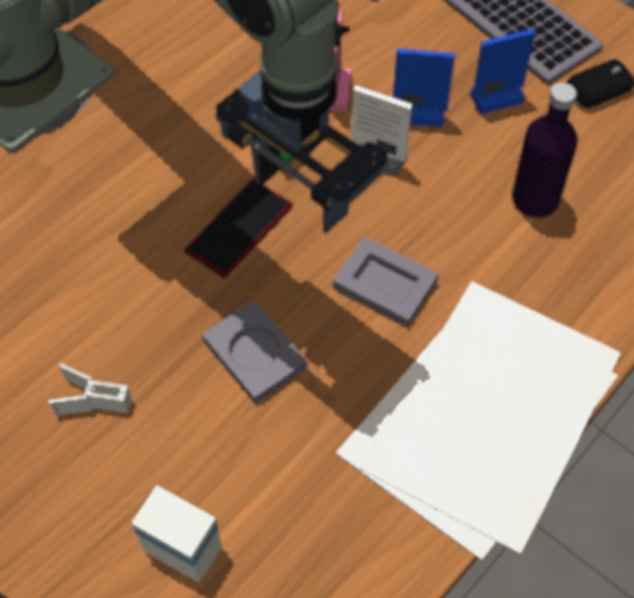

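View pics/b.png

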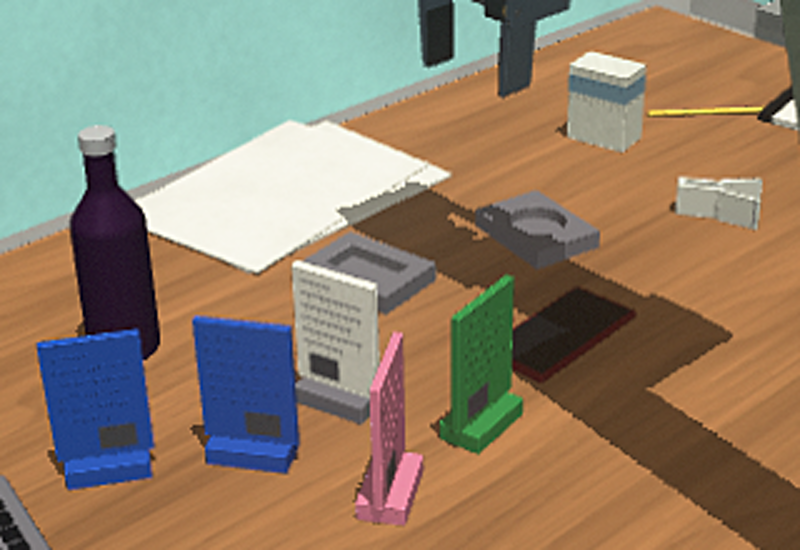

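The white card is at scene ≈(357,171) and side ≈(275,275). It is the one that fits, since the others are blue, blue, pink and green. The rectangular-pocket block is at scene ≈(358,260), and the clip is at ≈(192,322) with its handles to the left. Next I'll get rough positions.

```bash
cat > h.py <<'E'
from workcell import *
import numpy as np, cv2
from scipy.spatial.transform import Rotation as R
from scipy.optimize import least_squares
def ray(k,px):
    u=cv2.undistortPoints(np.array([[px]],float),k["mtx"],k["distortion"])[0,0]
    r=cv2.Rodrigues(k["rvec"])[0]; return -r.T@k["tvec"], r.T@np.array([u[0],u[1],1])
def onz(k,px,z):
    c,d=ray(k,px); return c+d*(z-c[2])/d[2]
def proj(k,P): return cv2.projectPoints(np.array(P,float),k["rvec"],k["tvec"],k["mtx"],k["distortion"])[0][:,0]
def place(p,P):
    c,s=np.cos(p[2]),np.sin(p[2]); P=np.array(P,float)
    return np.c_[p[0]+c*P[:,0]-s*P[:,1],p[1]+s*P[:,0]+c*P[:,1],P[:,2]]
def fit(views,x0):  # views: (k, model pts, pixels); planar pose
    f=lambda p:np.concatenate([(proj(k,place(p,M))-np.array(x)).ravel() for k,M,x in views])
    s=least_squares(f,x0,loss="soft_l1",x_scale=[10,10,.1]); return s.x,f(s.x).round(1)
def box(a,b,z): return [(-a/2,-b/2,z),(a/2,-b/2,z),(a/2,b/2,z),(-a/2,b/2,z)]
E
python3 - <<'E'
from h import *
ks,kd=calibration("scene"),calibration("side")
A=lambda x,y:(140+x/1.76,100+y/1.76)
B=lambda x,y:(140+x/2.5,140+y/2.5)
print("slot",[onz(ks,A(*p),20).round() for p in((368,240),(438,273),(410,315),(334,283))])
print("slot side",[onz(kd,B(*p),20).round() for p in((357,235),(436,262))])
print("card top side",[onz(kd,B(*p),130).round() for p in((293,262),(378,281))])
print("card foot side",[onz(kd,B(*p),0).round() for p in((296,402),(362,422))])
print("card top scene",[onz(ks,A(*p),130).round() for p in((357,88),(411,103))])
print("clip scene",[onz(ks,A(*p),36).round() for p in((60,365),(50,402),(130,385),(130,408),(93,390))])
for q,A_ in(("phone",(240,230)),("carton",(175,520))): print(q,onz(ks,A(*A_),0).round())
print("bottle",onz(ks,A(540,200),0).round())
for c in("scene","side"):
    grab_frame(c)
    for q,z in(("card",0),("slot_block",0),("clip",0),("jaw_a",18)):
        for d in tip_of(q,c)[:4]: print(c,q,round(d["confidence"],2),np.round(d["location"]),onz(calibration(c),d["location"],z).round())
k=calibration("wrist");print(ray(k,(320,240)),state()["ee_pos"])
E
```

```text
slot [array([588., 112.,  20.]), array([688., 133.,  20.]), array([700.,  61.,  20.]), array([599.,  33.,  20.])]
slot side [array([688.,  55.,  20.]), array([592.,  34.,  20.])]
card top side [array([537., 250., 130.]), array([464., 219., 130.])]
card foot side [array([525., 266.,   0.]), array([463., 243.,   0.])]
card top scene [array([467., 226., 130.]), array([536., 253., 130.])]
clip scene [array([ 436., -284.,   36.]), array([ 465., -326.,   36.]), array([ 519., -245.,   36.]), array([ 541., -265.,   36.]), array([ 491., -279.,   36.])]
phone [442.  21.   0.]
carton [ 667. -320.    0.]
bottle [713. 331.   0.]
scene card 0.92 [423. 156.] [561. 440.   0.]
scene card 0.89 [355. 187.] [496. 245.   0.]
scene card 0.62 [380. 163.] [491. 347.   0.]
scene card 0.56 [326. 154.] [370. 278.   0.]
scene slot_block 0.67 [358. 263.] [642.  80.   0.]
scene clip 0.69 [189. 326.] [ 476. -284.    0.]
scene jaw_a 0.75 [213. 328.] [ 524. -256.   18.]
scene jaw_a 0.58 [213. 321.] [ 513. -246.   18.]
side card 0.91 [180. 330.] [555. 447.   0.]
side card 0.84 [297. 336.] [375. 285.   0.]
side card 0.73 [276. 295.] [516. 222.   0.]
side card 0.71 [242. 321.] [492. 336.   0.]
side slot_block 0.9 [284. 251.] [647.  87.   0.]
side clip 0.81 [426. 225.] [ 486. -283.    0.]
side jaw_a 0.8 [408. 218.] [ 524. -250.   18.]
side jaw_a 0.62 [413. 214.] [ 529. -277.   18.]
side jaw_a 0.24 [285. 251.] [625. 103.  18.]
(array([575.38453422,  68.11362412, 386.36635332]), array([ 0.01049538, -0.24530897, -0.96947204])) [5.75047505e+02 7.18365109e-05 2.36001020e+02]
```

Run:
```python
from h import *
im=grab_frame("wrist"); cv2.imwrite("pics/w0.png",im[...,::-1])
k=calibration("wrist"); np.set_printoptions(suppress=True,precision=2); print(k)
for q,p in (("card",[501,237,0]),("cardtop",[501,237,130]),("slot",[643,85,20]),("tip",[575,0,214])): print(q,proj(k,[p]))
```

```text
{'mtx': array([[341.88,   0.  , 316.16],
       [  0.  , 341.88, 237.94],
       [  0.  ,   0.  ,   1.  ]]), 'distortion': array([0.01, 0.  , 0.  , 0.  , 0.  ]), 'rvec': array([-2.9, -0. ,  0. ]), 'tvec': array([-575.08,  -26.59,  391.86])}
card [[240.18 -25.28]]
cardtop [[ 193.43 -135.11]]
slot [[382.25 136.63]]
tip [[315.68 284.22]]
```

View pics/w0.png

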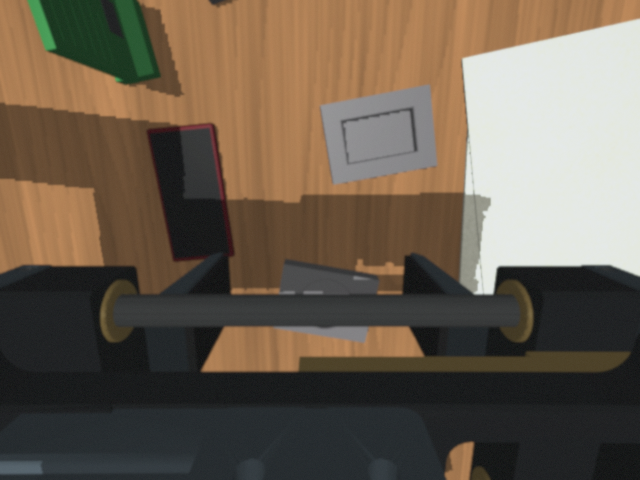

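```bash
python3 - <<'E'
from h import *
k=calibration("wrist");im=cv2.imread("pics/w0.png",0)
c=lambda P:cv2.cornerSubPix(im,np.float32(P).reshape(-1,1,2),(4,4),(-1,-1),(3,30,.01))[:,0]
o=c([(334,184),(437,166),(430,86),(321,105)]);i=c([(347,165),(417,152),(412,109),(342,123)])
print(o,i)
print(fit([(k,box(110,80,20),o)],[643,85,.2])); print(fit([(k,box(73,43,20),i)],[643,85,.2]))
print(fit([(k,box(110,80,20),o),(k,box(73,43,20),i)],[643,85,.2]))
E
python3 -m jog '0.1 -0.07 0 0 0 0.08;0.2 -0.14 0 0 0 0.16;0.3 -0.21 0 0 0 0.24;0.4 -0.29 0 0 0 0.32;0.414 -0.296 0 0 0 0.4;0.414 -0.296 0 0 0 0.48;0.414 -0.296 0 0 0 0.56;0.414 -0.296 0 0 0 0.64;0.414 -0.296 0 0 0 0.72;0.414 -0.296 0 0 0 0.756;0.414 -0.296 0 0 0 0.756;0.414 -0.296 0 0 0 0.756;0.414 -0.296 0 0 0 0.756'
python3 - <<'E'
from h import *
im=grab_frame("wrist"); cv2.imwrite("pics/w1.png",im[...,::-1])
E
```

```text
[[333.38467 183.54782]
 [435.60492 165.45639]
 [430.       86.     ]
 [319.9523  104.81049]] [[347.49167 164.21962]
 [415.18842 151.71854]
 [411.71146 107.19711]
 [340.4967  121.00244]]
(array([6.40113016e+02, 8.54776005e+01, 1.66772706e-01]), array([-0.8,  0.3,  0.7,  0.8, -0.3, -1. ,  0.3, -0.1]))
(array([6.39278109e+02, 8.52317323e+01, 1.76562380e-01]), array([-0.7, -0.3,  1.1, -0.5,  0.1,  0.6, -0.3,  0.3]))
(array([6.39694978e+02, 8.53538777e+01, 1.69372698e-01]), array([-1.1,  0.6,  0.4,  0.8, -0.8, -1. , -0.2,  0.2, -0.5, -0.7,  1.4,
       -0.4,  0.7,  0.7,  0.3, -0.1]))
time_s: 2.43
ee_pos: [427.1, 206.9, 236.0]
ee_rot: [-180.0, -0.0, 22.1]
force: [0.2, 0.1, -0.7]
gripper_width: 91.3
```

View pics/w1.png

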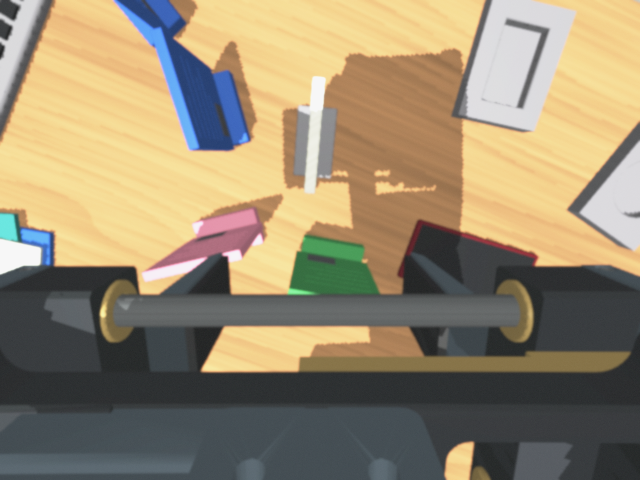

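Run:
```python
from h import *
k=calibration("wrist")
# image up = tool +x = card +x ; image left = world left = card +y
t=[(305,191),(316,192),(325,77),(312,77)]; f=[(293,176),(331,178),(336,108),(299,107)]
mt=[(-40,4,130),(-40,-4,130),(40,-4,130),(40,4,130)]; mf=[(-35,20,18),(-35,-20,18),(35,-20,18),(35,20,18)]
for v in([(k,mt,t)],[(k,mf,f)],[(k,mt,t),(k,mf,f)]):
    p,r=fit(v,[501,237,.38]); print(p,np.degrees(p[2]),r)
s=state(); Rt=R.from_euler("xyz",s["ee_rot"],degrees=True)
print(Rt.inv().apply(np.r_[p[:2],118]-s["ee_pos"])/500, s["ee_rot"])
```

```text
[4.99940295e+02 2.38747987e+02 3.11257670e-01] 17.833750815924173 [ 0.1  0.8 -0.2  0.6 -0.7 -0.2  0.8 -1.2]
[4.98405297e+02 2.38782443e+02 3.18136472e-01] 18.227877151626657 [ 0.5 -0.1  0.1  0.4  0.4  0.6 -2.  -1.2]
[4.99451156e+02 2.38701442e+02 3.11501111e-01] 17.847698991613452 [-0.   1.5 -0.4  1.3 -0.9  0.5  0.6 -0.4  0.7 -1.2  0.3 -0.4  1.1 -0.2
 -1.3 -2.3]
[ 0.15801062 -0.00462791  0.23596501] [ 1.79999432e+02 -6.22763394e-03  2.20529791e+01]
```

```bash
python3 -m jog '0.08 -0.0046 0 0 0 0.047;0.158 -0.0046 0.04 0 0 0.047;0.158 -0.0046 0.1 0 0 0.047;0.158 -0.0046 0.16 0 0 0.047;0.158 -0.0046 0.2 0 0 0.047;0.158 -0.0046 0.22 0 0 0.047;0.158 -0.0046 0.232 0 0 0.047;0.158 -0.0046 0.236 0 0 0.047;0.158 -0.0046 0.236 0 0 0.047;0.158 -0.0046 0.236 0 0 0.047' && python3 -m jog '0 0 0 0 0 0;0 0 0 0 0 0;0 0 0 0 0 0;0 0 0 0 0 0;0 0 0 0 0 0;0 0 0 0 0 0;0 0 0 0 0 0;0 0 0 0 0 0;0 0 0 0 0 0;0 0 0 0 0 0' -1 20
```

```text
time_s: 3.32
ee_pos: [500.3, 239.0, 119.4]
ee_rot: [-180.0, -0.2, 17.8]
force: [-0.5, 0.5, 0.0]
gripper_width: 91.2
time_s: 4.15
ee_pos: [500.3, 239.0, 119.3]
ee_rot: [-180.0, -0.2, 17.8]
force: [-0.6, -0.8, 0.2]
gripper_width: 26.9
```

```bash
python3 -m jog '0 0 0 0 0 0;0 0 0 0 0 0;0 0 0 0 0 0;0 0 0 0 0 0;0 0 0 0 0 0;0 0 0 0 0 0' && python3 -m jog '0 0 -0.02 0 0 0;0 0 -0.06 0 0 0;0 0 -0.1 0 0 0;0 0 -0.1 0 0 0;0 0 -0.1 0 0 0'
```

```text
time_s: 4.65
ee_pos: [500.2, 239.0, 119.2]
ee_rot: [-180.0, -0.2, 17.8]
force: [0.0, 1.1, -0.5]
gripper_width: 7.5
time_s: 5.07
ee_pos: [500.7, 239.2, 170.3]
ee_rot: [-180.0, -0.3, 17.8]
force: [-0.7, 0.3, -1.5]
gripper_width: 7.8
```

```bash
python3 -m jog '0.01 0.03 0 0 0 0.01;0.04 0.09 0 0 0 0.03;0.07 0.16 0 0 0 0.05;0.1 0.23 0 0 0 0.07;0.13 0.3 0 0 0 0.09;0.155 0.35 0 0 0 0.09;0.168 0.373 0 0 0 0.09;0.1706 0.3778 0 0 0 0.09;0.1706 0.3778 0 0 0 0.09;0.1706 0.3778 0 0 0 0.09;0.1706 0.3778 0 0 0 0.09;0.1706 0.3778 0 0 0 0.09'
python3 - <<'E'
from h import *
im=grab_frame("wrist"); cv2.imwrite("pics/w2.png",im[...,::-1]); k=calibration("wrist")
s=state();print(s["ee_pos"],s["ee_rot"])
p=[s["ee_pos"][0],s["ee_pos"][1],np.radians(s["ee_rot"][2])]
print(proj(k,place([639.7,85.4,.169],box(73,43,20)+box(110,80,20))).round(1))
print(proj(k,place(p,box(70,40,51)+box(70,40,69))).round(1))
cv2.imwrite("pics/w2c.png",cv2.resize(im[80:270,210:430,::-1],None,fx=3,fy=3,interpolation=cv2.INTER_CUBIC))
E
```

```text
time_s: 6.07
ee_pos: [638.7, 86.8, 170.7]
ee_rot: [-179.9, -0.3, 9.8]
force: [0.3, -0.7, -1.6]
gripper_width: 8.2
[638.89536764  86.6999319  170.82029944] [-179.91187574   -0.28391059    9.82835668]
[[342.1 269.1]
 [343.8 190.1]
 [294.8 190. ]
 [295.8 269. ]
 [361.4 287.9]
 [365.7 168.7]
 [273.2 168.4]
 [276.3 287.6]]
[[341.4 280. ]
 [342.9 196.6]
 [292.4 196.6]
 [293.7 280. ]
 [342.9 288.2]
 [344.7 199.5]
 [290.7 199.5]
 [292.2 288.1]]
```

View pics/w2c.png

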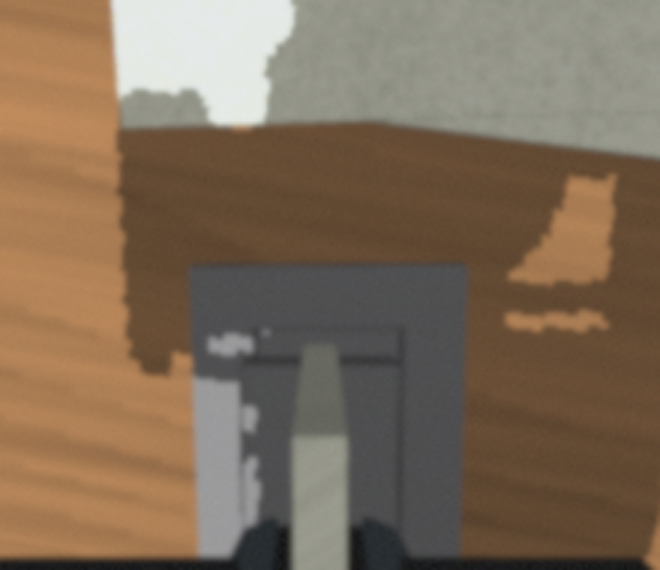

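Crop: the block's far outer edge is at row 168.3, with sides at cols 273.3 and 365.7 (predicted 168.7, 273.2, 365.7). The foot's far edge is at row ≈199 and its sides at ≈290.7 and 344. The card therefore sits in the hand as modelled. I'll take edge profiles for sub-mm values.

Run:
```python
import cv2,numpy as np
g=cv2.imread("pics/w2.png",0).astype(float)
print("rows160-206 R",[(r,int(g[r,331:340].mean())) for r in range(163,206)])
print("L",[(r,int(g[r,298:306].mean())) for r in range(184,206)])
print("cols, rows 203-215",[(c,int(g[203:212,c].mean())) for c in list(range(268,300))+list(range(334,370))])
```

```text
rows160-206 R [(163, 78), (164, 79), (165, 80), (166, 77), (167, 73), (168, 73), (169, 77), (170, 78), (171, 79), (172, 79), (173, 79), (174, 79), (175, 79), (176, 79), (177, 79), (178, 79), (179, 79), (180, 79), (181, 79), (182, 79), (183, 79), (184, 78), (185, 79), (186, 78), (187, 78), (188, 75), (189, 74), (190, 75), (191, 77), (192, 78), (193, 78), (194, 78), (195, 78), (196, 78), (197, 75), (198, 68), (199, 60), (200, 58), (201, 64), (202, 72), (203, 76), (204, 78), (205, 78)]
L [(184, 79), (185, 78), (186, 78), (187, 78), (188, 77), (189, 79), (190, 83), (191, 84), (192, 81), (193, 78), (194, 78), (195, 78), (196, 78), (197, 76), (198, 68), (199, 61), (200, 58), (201, 64), (202, 72), (203, 76), (204, 78), (205, 78)]
cols, rows 203-215 [(268, 135), (269, 135), (270, 135), (271, 135), (272, 135), (273, 134), (274, 134), (275, 132), (276, 129), (277, 127), (278, 127), (279, 127), (280, 126), (281, 124), (282, 120), (283, 119), (284, 119), (285, 118), (286, 119), (287, 118), (288, 114), (289, 103), (290, 86), (291, 77), (292, 77), (293, 77), (294, 78), (295, 78), (296, 78), (297, 78), (298, 78), (299, 78), (334, 78), (335, 78), (336, 78), (337, 78), (338, 78), (339, 78), (340, 78), (341, 76), (342, 73), (343, 69), (344, 70), (345, 74), (346, 77), (347, 78), (348, 78), (349, 78), (350, 78), (351, 78), (352, 77), (353, 78), (354, 78), (355, 78), (356, 78), (357, 78), (358, 78), (359, 78), (360, 78), (361, 78), (362, 78), (363, 78), (364, 79), (365, 81), (366, 82), (367, 83), (368, 82), (369, 82)]
```

```bash
python3 -m jog '0.003 0.002 0.01 0 0 0.001;0.005 0.004 0.03 0 0 0.001;0.005 0.004 0.045 0 0 0.001;0.005 0.004 0.054 0 0 0.001;0.005 0.004 0.054 0 0 0.001;0.005 0.004 0.054 0 0 0.001;0.005 0.004 0.054 0 0 0.001'
python3 - <<'E'
from h import *
im=grab_frame("wrist"); cv2.imwrite("pics/w3.png",im[...,::-1]); k=calibration("wrist")
s=state();e=s["ee_pos"];print(e,s["ee_rot"])
h=e[2]-119.2
p=[e[0],e[1],np.radians(s["ee_rot"][2])]
print("pocket",proj(k,place([639.7,85.4,.169],box(73,43,20)[1:3]+box(110,80,20)[1:3])).round(1).tolist())
print("foot bot/top",proj(k,place(p,box(70,40,h)[1:3]+box(70,40,h+18)[1:3])).round(1).tolist())
print("board end",proj(k,place(p,[(40,4,h+130),(40,-4,h+130),(40,4,h+18),(40,-4,h+18)])).round(1).tolist())
cv2.imwrite("pics/w3c.png",cv2.resize(im[150:270,250:390,::-1],None,fx=5,fy=5,interpolation=cv2.INTER_CUBIC))
E
```

```text
time_s: 6.7
ee_pos: [642.0, 85.2, 143.9]
ee_rot: [-179.9, -0.3, 9.7]
force: [-0.7, 0.1, -1.7]
gripper_width: 7.9
[642.15199848  85.19313647 144.13737543] [-179.91223693   -0.32775813    9.73358482]
pocket [[343.7, 197.2], [290.2, 197.1], [367.5, 173.8], [266.4, 173.7]]
foot bot/top [[343.0, 196.8], [292.3, 196.8], [344.8, 199.7], [290.6, 199.7]]
board end [[308.5, 221.8], [327.7, 221.8], [312.3, 192.9], [323.1, 192.9]]
```

View pics/w3c.png

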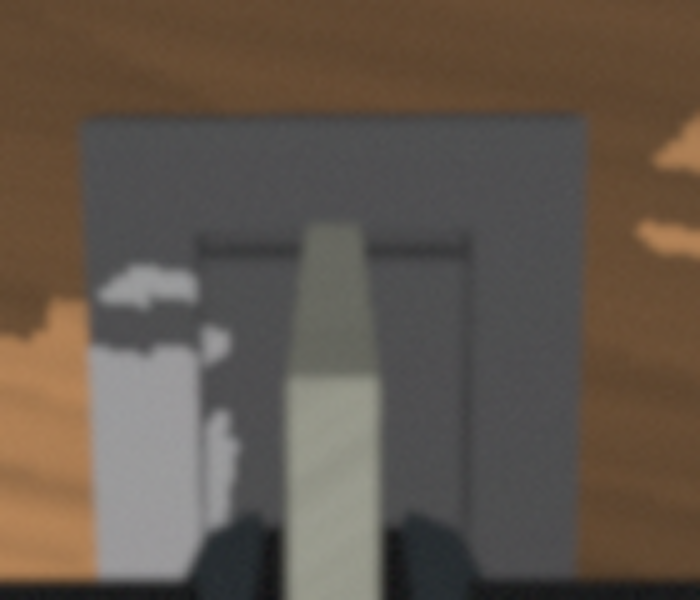

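The board end sits 1.2 mm toward −x and 0.45 mm toward +y in the hand (rows 225 and 194.6 against 221.8 and 192.9). The block is as estimated. I'll shift −0.9 mm along x and lower gently.

```bash
python3 -m jog '-0.0018 0 0 0 0 0;-0.0018 0 0 0 0 0;-0.0018 0 0.004 0 0 0;-0.0018 0 0.008 0 0 0;-0.0018 0 0.012 0 0 0;-0.0018 0 0.016 0 0 0;-0.0018 0 0.02 0 0 0;-0.0018 0 0.02 0 0 0;-0.0018 0 0.02 0 0 0'
```

```text
time_s: 7.5
ee_pos: [641.2, 85.1, 133.9]
ee_rot: [-179.9, -0.3, 9.7]
force: [0.2, -0.4, -1.8]
gripper_width: 8.0
```

```bash
python3 -m jog '0 0 0.003 0 0 0;0 0 0.006 0 0 0;0 0 0.009 0 0 0;0 0 0.012 0 0 0;0 0 0.015 0 0 0;0 0 0.017 0 0 0;0 0 0.018 0 0 0;0 0 0.018 0 0 0;0 0 0.018 0 0 0'
```

```text
time_s: 8.25
ee_pos: [641.2, 85.1, 125.3]
ee_rot: [-179.9, -0.3, 9.7]
force: [-0.5, -0.4, 2.4]
gripper_width: 8.2
```

```bash
python3 -m jog '0 0 0.0005 0 0 0;0 0 0.0005 0 0 0;0 0 0.0005 0 0 0;0 0 0.0005 0 0 0;0 0 0.0005 0 0 0;0 0 0.0005 0 0 0' 1 && python3 -m jog '0 0 0 0 0 0;0 0 0 0 0 0;0 0 0 0 0 0;0 0 0 0 0 0;0 0 -0.05 0 0 0;0 0 -0.12 0 0 0;0 0 -0.2 0 0 0;0 0 -0.24 0 0 0;0 0 -0.24 0 0 0'
```

```text
time_s: 8.75
ee_pos: [641.3, 85.1, 125.0]
ee_rot: [-179.9, -0.3, 9.7]
force: [0.1, -1.1, -0.2]
gripper_width: 45.2
time_s: 9.5
ee_pos: [643.3, 85.1, 251.5]
ee_rot: [-179.9, -1.0, 9.7]
force: [-0.6, 0.4, -0.2]
gripper_width: 91.1
```

```bash
python3 -m jog '-0.02 0.03 0 0 0 -0.02;-0.07 0.09 0 0 0 -0.05;-0.12 0.15 0 0 0 -0.08;-0.17 0.22 0 0 0 -0.11;-0.22 0.28 0 0 0 -0.14;-0.27 0.35 0 0 0 -0.17;-0.32 0.41 0 0 0 -0.2;-0.37 0.48 0 0 0 -0.23;-0.42 0.54 0 0 0 -0.26;-0.47 0.61 0 0 0 -0.292;-0.52 0.67 0.02 0 0 -0.292;-0.555 0.72 0.03 0 0 -0.292;-0.575 0.742 0.03 0 0 -0.292;-0.575 0.742 0.03 0 0 -0.292;-0.575 0.742 0.03 0 0 -0.292;-0.575 0.742 0.03 0 0 -0.292'
python3 - <<'E'
from h import *
im=grab_frame("wrist"); im2=grab_frame("scene"); im3=grab_frame("side")
cv2.imwrite("pics/w4.png",im[...,::-1]);cv2.imwrite("pics/s4.png",im2[...,::-1]);cv2.imwrite("pics/d4.png",im3[...,::-1])
s=state();print(s["ee_pos"],s["ee_rot"]); k=calibration("wrist")
ctop=[(-40,4,136),(-40,-4,136),(40,-4,136),(40,4,136)]
for c in("scene","side"):print(c,proj(calibration(c),place([640,85.4,.169],ctop)).round().tolist())
for q in("clip","jaw_a","jaw_b"):
  for d in tip_of(q,"wrist")[:2]: print(q,d, onz(k,d["location"],0 if q=="clip" else 18))
a=cv2.resize(im2[190:310,300:420,::-1],(300,300),interpolation=2);b=cv2.resize(im3[180:300,220:340,::-1],(300,300),interpolation=2)
cv2.imwrite("pics/m4.png",np.vstack([np.hstack([a,b]),cv2.resize(im[0:270,:,::-1],(600,253))]))
cv2.imwrite("pics/w4c.png",cv2.resize(im[40:270,200:440,::-1],None,fx=2.5,fy=2.5,interpolation=2))
E
```

```text
time_s: 10.83
ee_pos: [423.1, -328.3, 230.8]
ee_rot: [179.7, -0.9, 36.0]
force: [0.7, -0.6, 0.1]
gripper_width: 91.5
[ 423.57876129 -328.05842045  231.23698216] [179.60392666  -0.93076611  36.11645075]
scene [[346.0, 217.0], [344.0, 220.0], [378.0, 236.0], [379.0, 234.0]]
side [[297.0, 208.0], [299.0, 207.0], [273.0, 198.0], [271.0, 199.0]]
clip {'location': [312.1, 148.7], 'confidence': 0.8} [ 483.26620129 -279.92573616    0.        ]
jaw_a {'location': [313.4, 99.5], 'confidence': 0.97} [ 522.18554801 -253.42948494   18.        ]
jaw_a {'location': [312.4, 100.7], 'confidence': 0.59} [ 520.68514301 -253.28287415   18.        ]
jaw_b {'location': [313.4, 99.5], 'confidence': 0.97} [ 522.18554801 -253.42948494   18.        ]
jaw_b {'location': [312.4, 100.7], 'confidence': 0.59} [ 520.68514301 -253.28287415   18.        ]
```

View pics/m4.png

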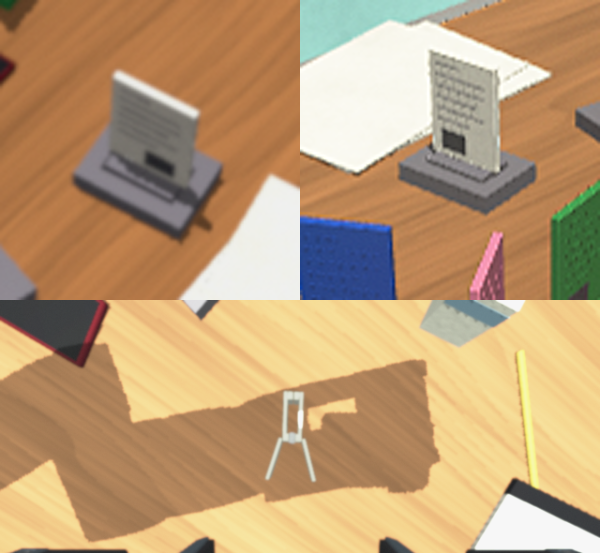

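View pics/w4c.png

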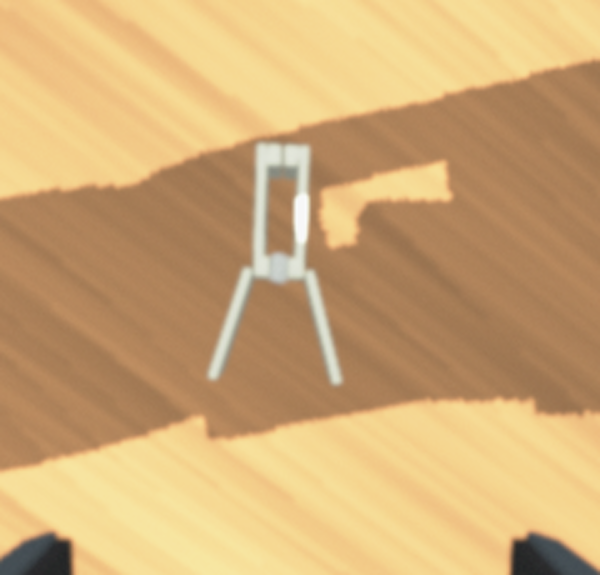

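Top row: the card stands upright in the block, with its top corners within 2 px of the prediction. Clip: jaws at (313.6,99), hinge at (311.6,147), handle ends at (285,191) and (335,193).

Run:
```python
from h import *
k=calibration("wrist")
j,h,a,b=[onz(k,p,36)[:2] for p in((313.6,98.5),(311.6,147.2),(285.2,191.4),(334.8,193))]
print(j,h,a,b,np.linalg.norm(j-h),np.linalg.norm(a-b))
m=(a+b)/2; d=j-m; u=d/np.linalg.norm(d); print("len",np.linalg.norm(d),"dir",np.degrees(np.arctan2(d[1],d[0])),np.degrees(np.arctan2(*(j-h)[::-1])))
o=(j+m)/2; g=o-30*u; print("origin",o,"grasp",g)
s=state(); Rt=R.from_euler("xyz",s["ee_rot"],degrees=True)
yaw=np.degrees(np.arctan2(d[1],d[0]))
tgt=np.r_[g,21+0]; print("shift",Rt.inv().apply(tgt-s["ee_pos"])/500)
print("turn",(Rt.inv()*R.from_euler("xyz",[180,0,yaw],degrees=True)).as_rotvec()/(np.pi/2))
```

```text
[ 520.61153009 -255.18231725] [ 483.2972588  -279.87088872] [ 432.72134874 -283.63976368] [ 460.89730721 -325.04867252] 44.74237816104988 50.08575013880108
len 88.67726615862743 dir 33.668796149616654 33.490169456224336
origin [ 483.71042903 -279.76326767] grasp [ 458.74274386 -296.39500531]
shift [ 0.08802186 -0.01302387  0.42198097]
turn [ 0.00427051 -0.01035014  0.02693261]
```

```bash
python3 -m jog '0.03 -0.006 0.02 0.004 -0.01 0.027;0.07 -0.013 0.07 0.004 -0.01 0.027;0.088 -0.013 0.13 0.004 -0.01 0.027;0.088 -0.013 0.19 0.004 -0.01 0.027;0.088 -0.013 0.25 0.004 -0.01 0.027;0.088 -0.013 0.3 0.004 -0.01 0.027;0.088 -0.013 0.33 0.004 -0.01 0.027;0.088 -0.013 0.35 0.004 -0.01 0.027;0.088 -0.013 0.36 0.004 -0.01 0.027;0.088 -0.013 0.36 0.004 -0.01 0.027;0.088 -0.013 0.36 0.004 -0.01 0.027'
python3 - <<'E'
from h import *
s=state(); Rt=R.from_euler("xyz",s["ee_rot"],degrees=True)
print("shift",Rt.inv().apply(np.r_[458.74,-296.4,25]-s["ee_pos"])/500)
print("turn",(Rt.inv()*R.from_euler("xyz",[180,0,33.6],degrees=True)).as_rotvec()/(np.pi/2))
E
```

```text
time_s: 12.05
ee_pos: [458.9, -296.8, 52.7]
ee_rot: [179.9, -0.1, 33.7]
force: [0.4, -0.5, 0.4]
gripper_width: 91.5
shift [ 0.00022028 -0.00093781  0.05547715]
turn [ 0.00116345 -0.00074222  0.00077507]
```

```bash
python3 -m jog '0 -0.001 0.01 0 0 0;0 -0.001 0.025 0 0 0;0 -0.001 0.04 0 0 0;0 -0.001 0.05 0 0 0;0 -0.001 0.055 0 0 0;0 -0.001 0.055 0 0 0;0 -0.001 0.055 0 0 0' && python3 -m jog '0 0 0 0 0 0;0 0 0 0 0 0;0 0 0 0 0 0;0 0 0 0 0 0;0 0 0 0 0 0;0 0 0 0 0 0;0 0 0 0 0 0;0 0 0 0 0 0;0 0 0 0 0 0;0 0 0 0 0 0;0 0 0 0 0 0;0 0 0 0 0 0;0 0 0 0 0 0;0 0 0 0 0 0' -1 30
```

```text
time_s: 12.63
ee_pos: [458.6, -296.4, 25.0]
ee_rot: [179.9, -0.1, 33.7]
force: [-0.0, -0.8, 1.1]
gripper_width: 91.2
time_s: 13.8
ee_pos: [458.8, -296.6, 25.1]
ee_rot: [179.9, -0.1, 33.7]
force: [-0.0, -0.4, 0.5]
gripper_width: 25.2
```

```bash
python3 -m jog '0 0 0 0 0 0;0 0 0 0 0 0;0 0 -0.01 0 0 0;0 0 -0.04 0 0 0;0 0 -0.08 0 0 0;0 0 -0.13 0 0 0;0 0 -0.18 0 0 0;0 0 -0.23 0 0 0;0 0 -0.27 0 0 0;0 0 -0.3 0 0 0;0 0 -0.3 0 0 0;0 0 -0.3 0 0 0;0 0 -0.3 0 0 0'
python3 - <<'E'
from h import *
im=grab_frame("wrist"); k=calibration("wrist"); s=state();e=s["ee_pos"];print(e,s["ee_rot"])
for q in("clip","jaw_a"):
  for d in tip_of(q,"wrist")[:3]: print(q,d)
cv2.imwrite("pics/w5.png",im[...,::-1])
cv2.imwrite("pics/w5c.png",cv2.resize(im[120:270,240:400,::-1],None,fx=4,fy=4,interpolation=2))
# expected: clip underside at TCP-25
p=[e[0],e[1],np.radians(s["ee_rot"][2])]; z=e[2]-25
print("tips exp (top)",proj(k,place(p,[(75,11,z+36),(75,-11,z+36),(30,0,z+36)])).round(1).tolist())
E
```

```text
time_s: 14.88
ee_pos: [457.7, -295.9, 173.9]
ee_rot: [-180.0, -0.0, 33.7]
force: [-0.8, -0.2, -0.9]
gripper_width: 25.7
[ 457.59809669 -295.83615087  173.60545021] [-1.79947051e+02  2.97359942e-04  3.36723822e+01]
clip {'location': [315.8, 215.8], 'confidence': 0.73}
jaw_a {'location': [285.4, 125.6], 'confidence': 0.69}
jaw_a {'location': [347.2, 125.9], 'confidence': 0.68}
tips exp (top) [[289.5, 134.9], [345.8, 134.9], [317.5, 246.1]]
```

View pics/w5c.png

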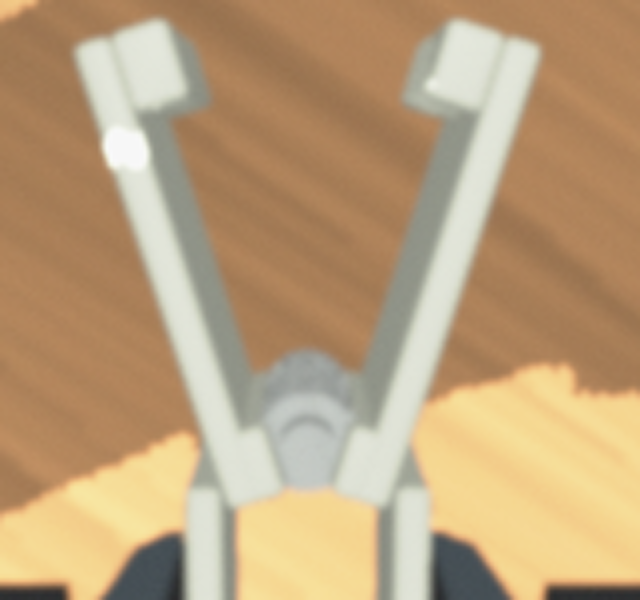

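The clip is fully open and symmetric in the gripper (25.7 mm). The tips are at ≈(285,126) and (347,126).

Run:
```python
from h import *
k=calibration("wrist"); s=state();e=s["ee_pos"]; Rt=R.from_euler("xyz",s["ee_rot"],degrees=True)
z=e[2]-25
for p,dz in(((285.4,125.6),18),((347.2,125.9),18),((281.3,125),36),((353.8,124.5),36),((286.5,139),36),((349,139),36),((316.5,222),36)):
    print(p,dz,Rt.inv().apply(onz(k,p,z+dz)-e).round(1))
jx,h=70,75   # jaw tip ahead of TCP along tool x
c=np.array([640,85.4]);yaw=9.7;u=np.array([np.cos(np.radians(yaw)),np.sin(np.radians(yaw))])
for tip in(-75,-19):
    g=c+(tip-jx)*u; print(tip,"TCP",g,"shift",Rt.inv().apply(np.r_[g,6+h+25]-e)/500)
```

```text
(285.4, 125.6) 18 [ 79.8 -14.1   7. ]
(347.2, 125.9) 18 [79.7 13.   7. ]
(281.3, 125) 36 [ 78.7 -14.1 -11. ]
(353.8, 124.5) 36 [ 78.9  14.  -11. ]
(286.5, 139) 36 [ 73.5 -12.2 -11. ]
(349, 139) 36 [ 73.5  12.3 -11. ]
(316.5, 222) 36 [ 40.4  -0.4 -11. ]
-75 TCP [497.07299698  60.96903996] shift [ 0.46120047 -0.55039438  0.13578805]
-19 TCP [552.27239125  70.40444522] shift [ 0.56353985 -0.50488998  0.13575831]
```

```bash
python3 -m jog '0.01 -0.015 0 0 0 0.01;0.035 -0.045 0 0 0 0.04;0.07 -0.09 0 0 0 0.07;0.11 -0.14 0 0 0 0.1;0.15 -0.19 0 0 0 0.13;0.19 -0.24 0 0 0 0.16;0.23 -0.29 0 0 0 0.19;0.27 -0.34 0 0 0 0.22;0.31 -0.39 0 0 0 0.25;0.35 -0.44 0 0 0 0.266;0.39 -0.485 0 0 0 0.266;0.42 -0.525 0 0 0 0.266;0.435 -0.545 0 0 0 0.266;0.445 -0.557 0 0 0 0.266;0.445 -0.557 0 0 0 0.266;0.445 -0.557 0 0 0 0.266'
python3 -m jog '0 0 0.02 0 0 0;0 0 0.05 0 0 0;0 0 0.08 0 0 0;0 0 0.11 0 0 0;0 0 0.13 0 0 0;0 0 0.136 0 0 0;0 0 0.136 0 0 0;0 0 0.136 0 0 0;0 0 0.136 0 0 0'
python3 - <<'E'
from h import *
im=grab_frame("wrist"); k=calibration("wrist"); s=state();e=s["ee_pos"];print(e,s["ee_rot"],s["gripper_width"])
cv2.imwrite("pics/w6.png",im[...,::-1])
cv2.imwrite("pics/w6c.png",cv2.resize(im[0:270,210:420,::-1],None,fx=2.8,fy=2.2,interpolation=2))
Rt=R.from_euler("xyz",s["ee_rot"],degrees=True)
print("card top pred",proj(k,place([640,85.4,.169],[(-40,4,136),(-40,-4,136),(40,-4,136),(40,4,136)])).round(1).tolist())
c=np.array([640,85.4]);u=np.array([np.cos(.169),np.sin(.169)]);g=c-98*u
print("shift",Rt.inv().apply(np.r_[g,106]-e)/500)
E
```

```text
time_s: 16.37
ee_pos: [488.3, 58.9, 173.4]
ee_rot: [-180.0, 0.1, 9.8]
force: [-0.6, 1.0, -0.8]
gripper_width: 25.5
time_s: 17.12
ee_pos: [488.9, 58.8, 106.1]
ee_rot: [-180.0, -0.0, 9.7]
force: [-0.3, 1.0, 0.4]
gripper_width: 25.3
[488.84186365  58.81424582 106.12359255] [-1.79992072e+02 -1.57099188e-02  9.75218742e+00] 25.585549712577738
card top pred [[303.7, 0.7], [329.6, 0.8], [333.4, -370.2], [301.1, -370.2]]
shift [ 0.11095432 -0.00143136  0.00027781]
```

View pics/w6c.png

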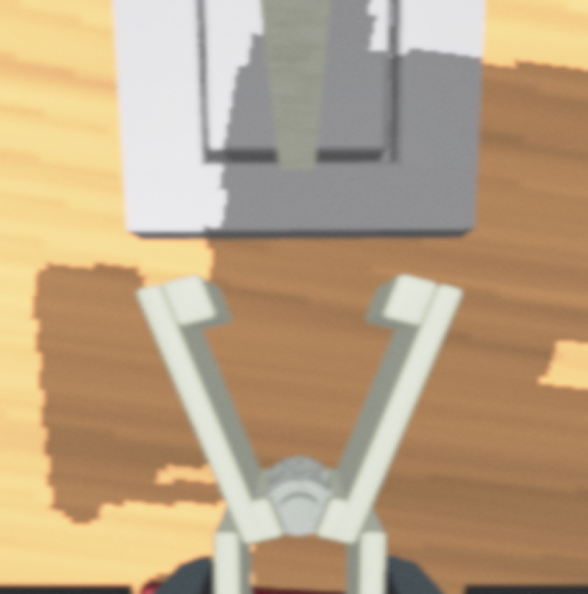

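The board (col ≈297 in the crop) is on the clip's middle line (298–299), with clear space on both sides. Advance.

```bash
python3 -m jog '0.01 -0.001 0 0 0 0;0.025 -0.001 0 0 0 0;0.04 -0.001 0 0 0 0;0.055 -0.001 0 0 0 0;0.07 -0.001 0 0 0 0;0.085 -0.001 0 0 0 0;0.1 -0.001 0 0 0 0;0.108 -0.001 0 0 0 0;0.111 -0.001 0 0 0 0;0.111 -0.001 0 0 0 0;0.111 -0.001 0 0 0 0;0.111 -0.001 0 0 0 0'
python3 - <<'E'
from h import *
w=grab_frame("wrist");k=calibration("wrist");a=grab_frame("scene");b=grab_frame("side");s=state();e=s["ee_pos"];print(e,s["ee_rot"],s["force"])
p=[640,85.4,.169]
print("board top edge pred",proj(k,place(p,[(-40,4,136),(-40,-4,136)])).round(1).tolist())
Rt=R.from_euler("xyz",s["ee_rot"],degrees=True)
for y in(-13,13):
    t=e+Rt.apply([79,y,7]); d=t[:2]-p[:2]; c,n=np.cos(.169),np.sin(.169); print("tip in card",d@[c,n],d@[-n,c],t[2]-6)
W=cv2.resize(w[60:270,200:440],(400,350),interpolation=2)
S=np.hstack([cv2.resize(x,(400,300),interpolation=2) for x in(a[175:295,285:445],b[165:285,220:380])])
cv2.imwrite("pics/f.png",np.vstack([S,np.hstack([W,W*0])[:300]])[...,::-1])
E
```

```text
time_s: 18.17
ee_pos: [543.0, 68.7, 106.1]
ee_rot: [-180.0, 0.0, 9.8]
force: [-0.8, -0.5, -0.6]
gripper_width: 25.3
[543.15631006  68.67510767 106.22466302] [-1.79989057e+02 -9.65142401e-03  9.75109912e+00] [-0.31647205  0.35737227 -0.78984611]
board top edge pred [[306.6, 181.1], [329.5, 181.1]]
tip in card -19.291407466564895 12.897409624838204 93.24045362440124
tip in card -19.26049822063055 -13.102571528220144 93.23548782871516
```

View pics/f.png

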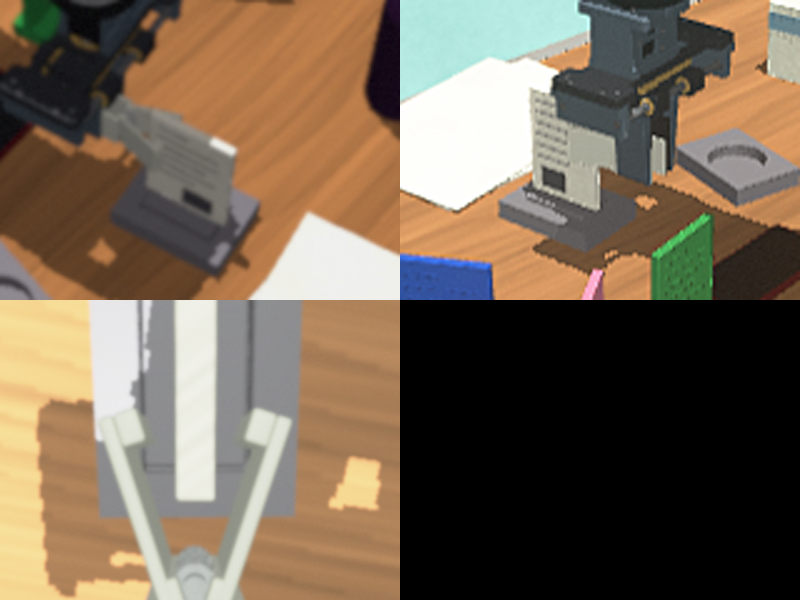

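Board edge at wrist row ≈180 (predicted 181). It lies between the jaws with clear space on both faces and the hinge outside. Hand in.

```bash
python3 -c "
from workcell import *
print(job_done()); s=state(); print(s['gripper_width'],s['force'])"
```

```text
the job is handed in; nothing more can be done
None
the job is handed in; nothing more can be done
```

The white card is seated in the rectangular pocket and released. The arm is still holding the spring clip squeezed open around the card's near side edge. I handed the job in at about 18.3 s; it returned no verdict.

- **Card:** I lowered it in until the force reading rose about 4 N at the expected seating height (tool centre 125 mm). After release, its top corners matched the seated prediction within about 2 pixels in both the scene and side views.
- **Clip:** The gripper reads 25.3 mm across the handles, against 26 mm at full opening. The clip's underside should be about 75 mm above the card's, taken from the arm's pose and assuming no slip.
- **Jaw tips:** They are about 19 mm from the card's centre plane, so 21 mm in from the edge. They sit about 13 mm either side of the board's middle, roughly 9 mm clear of each face. The hinge is outside the edge.
- **Contact:** The last force reading was within noise (under 1 N). I had no direct sensor for contact on the card, but the last pictures show clear space on both faces.
- **Bystanders:** I did not re-measure the phone, bottle and carton at the end. No planned path came near them.

The small disagreements I saw were about 1.2 mm between where the card sat in the grip and where I expected it, corrected before insertion, and jaw tips about 4 mm further forward than nominal, which the final position accounts for.

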